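# Gauge the reflex-hammer stands and set out the sound ones

### The job

Three drilled wooden reflex-hammer stands wait in a row on the dark mat: take the plug gauge from its holder and, working along the row from the robot's left to its right, try the pin in every bore. Slide each stand whose bore takes the pin right up to the collar onto the cork mat nearer the robot, without lifting or tipping it, and leave any that stops the pin short where it stands in the row. Finish with the gauge standing back in its holder, and leave the other things on the counter alone.

Things in the scene. Friction and masses are not known exactly. Their poses are not given: they have to be found in the camera images.
- gauge: Plug gauge upright in its holder, pin down; 108 mm long, 200 g, round about z (up, pin to handle). Origin: centre of the pin's flat lower end. Steel pin 20 mm diameter from 0 to 40 mm (tapered to 16 mm in the last 4 mm), collar 34 mm diameter from 40 to 46 mm, grooved aluminium handle 26 mm diameter from 46 to 108 mm: hold it there, fingertips above the collar.
- holder: Fixed gauge holder, on the robot's left or right: black block 62 x 62 mm on a foot 90 x 90 x 6 mm, top 46 mm above the counter, central vertical hole 28 mm diameter, 40 mm deep. Origin: centre of its underside. The gauge rests with its pin in the hole, its collar on the top and its origin 6 mm above the holder's.
- stand_a: Drilled wooden reflex-hammer stand, square block 70 x 70 x 55 mm tall, about 190 g, loose, upright. Origin: centre of its underside, z up, x and y square to its sides. Blind vertical bore in the centre of its top, 24 mm wide at the mouth, 45 mm deep. Sound or faulty inside, which only the gauge tells; any of the three may stand left, middle or right.
- stand_b: Stand, outwardly the same as stand_a in shape, origin and axes. Sound stand: bore 24 mm wide all the way, so the gauge's pin goes in 40 mm until its collar meets the top (gauge origin then 15 mm above the stand's). Faulty stand: the bore narrows to 14 mm at 15 mm below the top, and the pin stops there (gauge origin 40 mm above the stand's).
- stand_c: Stand, outwardly the same as stand_a in shape, origin and axes; its bore may be sound or faulty as told under stand_b. With the pin in its bore a stand slides along with the gauge.
- row_left (a point): Middle of the left place (robot's left, +y) of the row on the dark grey mat, at counter height. The mat, 100 x 360 mm, is flush with the counter; each place holds one stand, within about 15 mm of this point and turned by up to 0.3 rad. The point's axes are the mat's: x away from the robot, y along the row to the left.
- row_mid (a point): Middle of the middle place of the row, 115 mm from the left one; otherwise like row_left.
- row_right (a point): Middle of the right place of the row, 115 mm from the middle one; otherwise like row_left.
- ready_mat: Cork mat, flush with the counter (a stand slides onto it without a step), between the row and the robot. Origin at its centre, at counter height; it reaches 57 mm either way along its x (away from the robot) and 175 mm either way along its y (to the robot's left), room for three stands side by side, 115 mm apart.
- tip_box: Clear acrylic open box of spare ear tips, 85 x 115 x 45 mm tall, on the side of the counter opposite the gauge holder. Origin at the centre of its underside. Leave alone.
- coaster: Square ceramic tile coaster 98 x 98 x 8 mm, origin at the centre of its underside. Leave alone.
- chestpiece: Burgundy plastic stethoscope chestpiece, 45 mm in diameter and 31 mm tall with a short steel stem, lying on the coaster; origin at the centre of its underside. Leave alone.
- reflex_hammer: Steel reflex hammer with rubber head, 215 mm long, 22 mm high, lying beyond the row; origin near its middle, x along the handle towards the head. Leave alone.
- tuning_fork: Aluminium tuning fork, 195 mm long, lying beyond the row; origin near its middle. Leave alone.
- bell: Brass counter bell 84 mm in diameter, 57 mm tall; origin at the centre of its underside. Leave alone.
- notepad: Pad of paper 148 x 105 x 9 mm, origin at the centre of its underside. Leave alone.
Mind the look-alikes: they are no part of the job. Leave any pink or white look-alike of the stand_b alone.

How it is judged (in metres and radians):
On the way, in this order (a step that is already met when the one before it is completed fails the run):
1. the gauge is tried in the stand at the left place: held upright in its bore, in to the collar or pressed (over 1 N) on the step that stops it (((horizontal distance between stand_a and row_left below 0.045 m and horizontal distance between gauge and stand_a below 0.008 m and angle between gauge's own z axis and vertical below 0.2 rad and z of gauge in the frame of stand_a below 0.021 m) or (horizontal distance between stand_b and row_left below 0.045 m and horizontal distance between gauge and stand_b below 0.008 m and angle between gauge's own z axis and vertical below 0.2 rad and z of gauge in the frame of stand_b below 0.047 m and contact force between gauge and stand_b above 1 N) or (horizontal distance between stand_c and row_left below 0.045 m and horizontal distance between gauge and stand_c below 0.008 m and angle between gauge's own z axis and vertical below 0.2 rad and z of gauge in the frame of stand_c below 0.021 m))), for 0.05 s.
2. the gauge is tried in the stand at the middle place: held upright in its bore, in to the collar or pressed (over 1 N) on the step that stops it (((horizontal distance between stand_a and row_mid below 0.045 m and horizontal distance between gauge and stand_a below 0.008 m and angle between gauge's own z axis and vertical below 0.2 rad and z of gauge in the frame of stand_a below 0.021 m) or (horizontal distance between stand_b and row_mid below 0.045 m and horizontal distance between gauge and stand_b below 0.008 m and angle between gauge's own z axis and vertical below 0.2 rad and z of gauge in the frame of stand_b below 0.047 m and contact force between gauge and stand_b above 1 N) or (horizontal distance between stand_c and row_mid below 0.045 m and horizontal distance between gauge and stand_c below 0.008 m and angle between gauge's own z axis and vertical below 0.2 rad and z of gauge in the frame of stand_c below 0.021 m))), for 0.05 s.
3. the gauge is tried in the stand at the right place: held upright in its bore, in to the collar or pressed (over 1 N) on the step that stops it (((horizontal distance between stand_a and row_right below 0.045 m and horizontal distance between gauge and stand_a below 0.008 m and angle between gauge's own z axis and vertical below 0.2 rad and z of gauge in the frame of stand_a below 0.021 m) or (horizontal distance between stand_b and row_right below 0.045 m and horizontal distance between gauge and stand_b below 0.008 m and angle between gauge's own z axis and vertical below 0.2 rad and z of gauge in the frame of stand_b below 0.047 m and contact force between gauge and stand_b above 1 N) or (horizontal distance between stand_c and row_right below 0.045 m and horizontal distance between gauge and stand_c below 0.008 m and angle between gauge's own z axis and vertical below 0.2 rad and z of gauge in the frame of stand_c below 0.021 m))), for 0.05 s.
At the end, for the whole second after the job is handed in: Both sound stands upright, centres on the cork mat (12 mm inside its near and far edges, 15 mm inside its ends); the faulty one upright within 30 mm of where it stood; gauge upright in its holder, within 12 mm of its centre and 6 mm of fully down; all at rest (x of stand_a in the frame of ready_mat between -0.045 and 0.045 m and y of stand_a in the frame of ready_mat between -0.16 and 0.16 m and x of stand_c in the frame of ready_mat between -0.045 and 0.045 m and y of stand_c in the frame of ready_mat between -0.16 and 0.16 m and linear speed of each of stand_a, stand_b, stand_c, gauge below 0.02 m/s and angle between each of stand_a, stand_b, stand_c's own z axis and vertical below 0.1 rad and distance of stand_b from where it was at the start of the episode below 0.03 m and horizontal distance between gauge and holder below 0.012 m and z of gauge in the frame of holder below 0.012 m and angle between gauge's own z axis and vertical below 0.15 rad); the robot touches nothing.
It fails at once if a stand is lifted clear of the counter (20 mm) (height (world z) of any of stand_a, stand_b, stand_c above 0.02 m).
It fails at once if a stand is tipped (over 0.35 rad) (angle between any of stand_a, stand_b, stand_c's own z axis and vertical above 0.35 rad).
It fails at once if the tip box, coaster, chestpiece, reflex hammer, tuning fork, bell or notepad is moved (over 20 mm) (distance of any of tip_box, coaster, chestpiece, reflex_hammer, tuning_fork, bell, notepad from where it was at the start of the episode above 0.02 m).
It also fails if it takes over 70 s, if anything falls off the work surface, if the arm or the gripper's body presses on something with over 40 N, if the wrist force passes 120 N, or if a joint passes its speed limit or range.

### The arm

A 6-joint arm with a two-finger parallel gripper is mounted at the origin on the work surface. World frame = base frame: x ahead of the robot, y to its left, z up, the work surface at z = 0. Lengths are in mm, angles in rad, forces in N, time in s.
With the tool pointing down it reaches from about 350 to 725 mm from the base axis. Payload 4.3 kg.
Tool frame: the origin (TCP) lies midway between the tips of the shut fingers; the grasp point (between the pads) lies 19 mm behind it; z points along the fingers, y is the direction in which the jaws open and shut (so a half turn about z gives the same grasp; the last joint's range is limited). The gripper opens to 85 mm and grips with 20 to 120 N. Pads are 22 mm wide; open, the fingers measure 114 mm over their backs; the gripper's body (76 mm by 85 mm) begins 54 mm behind the grasp point. The pads swing forward as they close: fully open they stand 13 mm farther back than shut.
Start: joints at [-1.387, 0.377, 0.081, 1.274, 0, 1.46], TCP at [166.526, -550.396, 231.329] pointing down, gripper open.
Joint ranges: [-2.72, 2.72], [-0.84, 1.66], [-1.02, 1.22], [-1.77, 2.12], [-1.37, 1.28], [-3.14, 3.14]. Speed limits (rad/s): [2.57, 2.57, 3.14, 3.14, 3.14, 3.14].

### API

Orientations are given as a rotation vector (axis times angle).
In Python, from cell import r gives the robot as it stands.
- The arm moves only by the tool step_arm, never from a script. Its argument "rows" is one flat list of numbers, 6 for each row, row after row: the shift along the tool's x, y, z in cm, then the turn, a rotation vector about the tool's x, y, z in degrees. A call has 1 to 20 rows; each row is the pose to reach, as a shift and turn from the pose measured when the call began, along the tool's axes at that moment; what a row does not reach only later rows make up. A row lasts 1/8 s, in which the tool goes at most 62.5 mm and 10.7 degrees, less where a joint would pass 70% of its speed; a pose out of reach is approached as far as the arm can. A call with a gripper value outside its range is refused whole. "hand" is the gripper command: -1 is shut, 1 is fully open, values between are in proportion, set as the call begins (left out, the last holds). The fingers move at their own pace and stop on an object; "grip_force" is the grip in N (left out, the last holds). Time passes only in rows, so rows that repeat a pose let the fingers close. It gives the time, the measured TCP pose, the force and the opening at its end, in the units of the state.
- r.get_state(): the state, without advancing time (a new reading comes with each control period).
- r.camera(name): name is "scene" or "side" or "wrist"; returns a dict with "image" (420x560x3 uint8, red, green, blue), "fx", "fy", "cx", "cy" (pixels), "xyz" and "orientation" of the camera in the world. Camera axes: x right, y down, z forward; pixel columns grow to the right and rows downward; lengths in mm; the calibration is good to about 2 mm. A picture is of the moment at which its call begins. There is no depth.
- r.hand_in(): hands the job in, once; it reports no verdict.
The state is a dict: "time": time; "qpos": joint angles; "dq": joint speeds; "tau": joint torques, N m; "position": TCP position; "ee_rot": TCP orientation; "ft_force": force on the tool from outside, world axes, zero at the start; "wrist_torque": the same for the moment, N m; "gripper_width": opening from 0.0 (shut) to 1.0 (fully open).
Only numpy, scipy, OpenCV 4.12 (cv2) and the standard library are available. Lean on these libraries where they do the work, as an engineer would, in place of code of your own. Each camera call takes 0.05 s, during which the arm holds its last target. There are 200 camera calls.

## Working session

There is one attempt and no reset: what is moved stays moved. The work goes in short steps, Python scripts to look and compute and a tool call to move; the robot and the scene stay as the last step left them, time stands still between calls to the robot, and variables do not carry over. Pictures are saved under pics/ and viewed, about 8 in all and at most 12, crops included, and the job is handed in when it is done.

Besides the shell and the picture viewer there is one more tool, called after "Request:" in YAML: its name, and indented under it one key for each argument. step_arm: Moves the arm, as the interface text tells. Its arguments: {"type":"object","properties":{"rows":{"type":"array","items":{"type":"number"}},"hand":{"type":"number"},"grip_force":{"type":"number"}},"required":["rows"]}

```bash
ls; mkdir -p pics; cat > h.py <<'E'
import numpy as np, cv2
from scipy.spatial.transform import Rotation as R
from cell import r
def snap(n,f=None):
    c=r.camera(n)
    if f: cv2.imwrite('pics/'+f,c['image'][:,:,::-1])
    return c
def rot(c):
    o=np.array(c['orientation'],float)
    return R.from_rotvec(o) if o.size==3 else R.from_matrix(o)
def ray(c,px,z):
    px=np.atleast_2d(px).astype(float)
    d=np.c_[(px[:,0]-c['cx'])/c['fx'],(px[:,1]-c['cy'])/c['fy'],np.ones(len(px))]
    d=rot(c).apply(d); p=np.array(c['xyz'])
    return p+d*((z-p[2])/d[:,2])[:,None]
def proj(c,P):
    q=rot(c).inv().apply(np.atleast_2d(P)-np.array(c['xyz']))
    return np.c_[q[:,0]/q[:,2]*c['fx']+c['cx'],q[:,1]/q[:,2]*c['fy']+c['cy']]
E
python3 - <<'E'
from h import *
a=snap('scene','scene0.png');b=snap('side','side0.png');w=snap('wrist','wrist0.png')
for c in(a,b,w): print({k:v for k,v in c.items() if k!='image'})
s=r.get_state();print(s)
cv2.imwrite('pics/sw.png',cv2.resize(np.vstack([b['image'],w['image']]),None,fx=.71,fy=.71)[:,:,::-1])
E
```

```text
pics
{'fx': 380.0708773878068, 'fy': 380.0708773878068, 'cx': 282.9879319798969, 'cy': 208.3499556311801, 'xyz': array([1232.8098826 ,  178.68785961,  551.32312742]), 'orientation': array([-1.48043713, -1.87164075,  0.96841543])}
{'fx': 527.149245613028, 'fy': 527.149245613028, 'cx': 283.2940444276157, 'cy': 219.00319573983498, 'xyz': array([ 270.53360656,  851.18168247, 1087.56445082]), 'orientation': array([-0.38404878,  2.82814453, -1.03319253])}
{'fx': 349.224165518526, 'fy': 349.224165518526, 'cx': 282.86184374870373, 'cy': 206.68352237866864, 'xyz': array([ 242.74633826, -526.86388781,  373.16120673]), 'orientation': array([ 2.30841402, -1.71312183, -0.27810123])}
{'time': 0.15, 'qpos': array([-1.38730960e+00,  3.77922231e-01,  7.99342842e-02,  1.27438175e+00,
        4.33903829e-05,  1.46049603e+00]), 'dq': array([ 0.00084575, -0.00337492,  0.00230879, -0.0006995 , -0.00023748,
        0.00038786]), 'tau': array([ 1.06236192e-03, -4.64035499e+01,  2.70170313e+01,  1.38483997e-02,
       -1.13878257e-04,  1.70288647e-06]), 'position': array([ 166.43622315, -549.8710905 ,  230.56067844]), 'ee_rot': array([-3.10620243e+00, -4.59591328e-01,  2.22952052e-05]), 'ft_force': array([0.32761606, 0.1266589 , 0.68138417]), 'wrist_torque': array([-0.03072384, -0.05905959, -0.0164217 ]), 'gripper_width': 0.9985579691313041}
```

View pics/scene0.png

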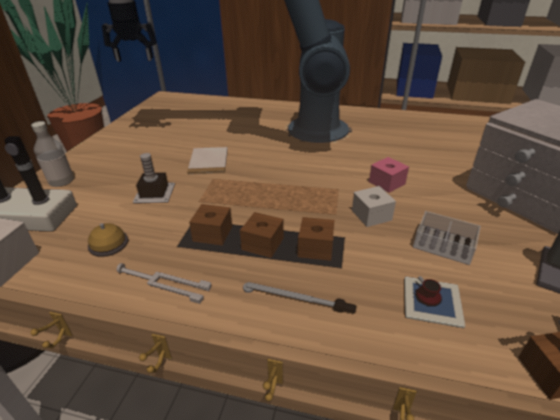

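View pics/side0.png

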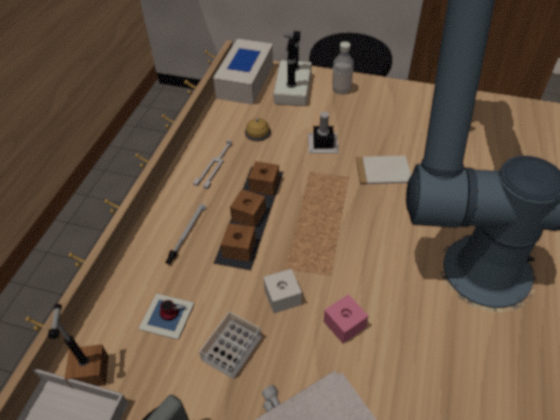

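The scene view shows the stands' bores at about (317,226), (263,221) and (211,216), which are left, middle and right for the robot. The gauge and holder are at (150,180) on the robot's right, and cork lies between row and robot. In the side view the bores are at (238,236), (247,204) and (265,173), with the holder at (323,140).

```bash
cat >> h.py <<'E'
def dark(c,px,rad,ratio=.6):
    """centroid of dark blob nearest px"""
    g=cv2.cvtColor(c['image'],cv2.COLOR_RGB2GRAY); g=cv2.resize(g,None,fx=4,fy=4,interpolation=cv2.INTER_CUBIC)
    u,v=[int(4*t) for t in px]; q=int(4*rad); s=g[v-q:v+q,u-q:u+q]
    m=(s<ratio*np.median(s)).astype(np.uint8)
    n,l,st,ce=cv2.connectedComponentsWithStats(m)
    k=min([i for i in range(1,n) if st[i,4]>20],key=lambda i:np.hypot(*(ce[i]-q)))
    x,y,w,h=st[k,:4]
    return (np.array([u-q+x+w/2-.5,v-q+y+h/2-.5])/4-.375), st[k]/4
E
python3 - <<'E'
from h import *
a=r.camera('scene');b=r.camera('side')
S=[(317,226),(263,221),(211,216)];T=[(238,236),(247,204),(265,173)]
for n,p,q in zip('LMR',S,T):
    for c,x in((a,p),(b,q)):
        e,st=dark(c,x,9); print(n,e,st,ray(c,e,55)[0].round(1), ray(c,x,55)[0].round(1))
# gauge top (z=114), mats
print('gauge top',ray(a,(147,157),114),ray(b,(324,116),114))
# cork mask corners
for c,cr in((a,None),(b,None)):
    hsv=cv2.cvtColor(c['image'],cv2.COLOR_RGB2HSV)
A=[(182,248),(342,262),(343,237)]; print('dark mat',ray(a,A,0).round())
print('cork scene',ray(a,[(211,184),(339,186),(336,214),(203,208)],0).round())
print('cork side',ray(b,[(308,172),(349,176),(331,271),(292,266)],0).round())
print('others', ray(a,[(398,161),(374,190),(228,151),(190,170),(107,225),(200,298)],0).round())
def crop(c,x0,y0,w,h,f): return cv2.resize(c['image'][y0:y0+h,x0:x0+w],(w*f,h*f),interpolation=cv2.INTER_CUBIC)
i=crop(a,120,140,240,140,3);j=crop(b,200,95,160,100,4)[:,:720]
cv2.imwrite('pics/crop.png',i[:,:,::-1])
E
```

```text
Traceback (most recent call last):
  File "h.py", line 25, in dark
    k=min([i for i in range(1,n) if st[i,4]>20],key=lambda i:np.hypot(*(ce[i]-q)))
ValueError: min() iterable argument is empty
```

```bash
python3 - <<'E'
from h import *
a=r.camera('scene');b=r.camera('side')
S=[(317,226),(263,221),(211,216)];T=[(238,236),(247,204),(265,173)]
for n,p,q in zip('LMR',S,T):
    for c,x in((a,p),(b,q)):
        try: e,st=dark(c,x,9,.75); print(n,e,st,ray(c,e,55)[0].round(1))
        except Exception: pass
        print('  ', ray(c,x,55)[0].round(1))
print('gauge top',ray(a,(147,157),114),ray(b,(324,116),114))
A=[(182,248),(342,262),(343,237)]; print('dark mat',ray(a,A,0).round())
print('cork scene',ray(a,[(211,184),(339,186),(336,214),(203,208)],0).round())
print('cork side',ray(b,[(308,172),(349,176),(331,271),(292,266)],0).round())
print('others', ray(a,[(398,161),(374,190),(228,151),(190,170),(107,225),(200,298)],0).round())
def crop(c,x0,y0,w,h,f): return cv2.resize(c['image'][y0:y0+h,x0:x0+w],(w*f,h*f),interpolation=cv2.INTER_CUBIC)
i=crop(a,125,145,230,130,3)
j=crop(b,215,100,130,165,3)
cv2.imwrite('pics/crop.png',i[:,:,::-1]);cv2.imwrite('pics/crop2.png',j[:,:,::-1])
E
```

```text
L [316.75 228.5 ] [  3.75   9.5   11.     5.   170.  ] [616.1  97.7  55. ]
   [607.7  96.9  55. ]
L [237.25 235.5 ] [  4.    5.5   9.5   7.  194.5] [617.   95.8  55. ]
   [614.7  96.8  55. ]
M [261.75 224.  ] [  2.75  10.5   11.     4.   135.  ] [627.1 -18.3  55. ]
   [616.5 -18.6  55. ]
M [246.75  200.875] [  5.     4.     8.5    4.75 109.  ] [630.8 -21.6  55. ]
   [626.7 -11.2  55. ]
R [209.75 214.5 ] [  3.25   6.    10.     4.   122.75] [ 620.2 -139.1   55. ]
   [ 624.7 -134.3   55. ]
R [263.25 171.25] [  3.75   5.     8.     5.5  131.5 ] [ 621.4 -139.2   55. ]
   [ 614.7 -133.9   55. ]
gauge top [[ 506.34630453 -342.82265498  114.        ]] [[ 498.27197993 -345.1001903   114.        ]]
dark mat [[ 681. -186.    0.]
 [ 646.  158.    0.]
 [ 565.  151.    0.]]
cork scene [[ 420. -225.    0.]
 [ 353.  117.    0.]
 [ 482.  125.    0.]
 [ 531. -201.    0.]]
cork side [[ 513. -223.    0.]
 [ 394. -238.    0.]
 [ 373.  101.    0.]
 [ 471.  112.    0.]]
others [[ 175.  272.    0.]
 [ 352.  210.    0.]
 [ 224. -248.    0.]
 [ 362. -314.    0.]
 [ 645. -395.    0.]
 [ 803.  -90.    0.]]
```

View pics/crop.png

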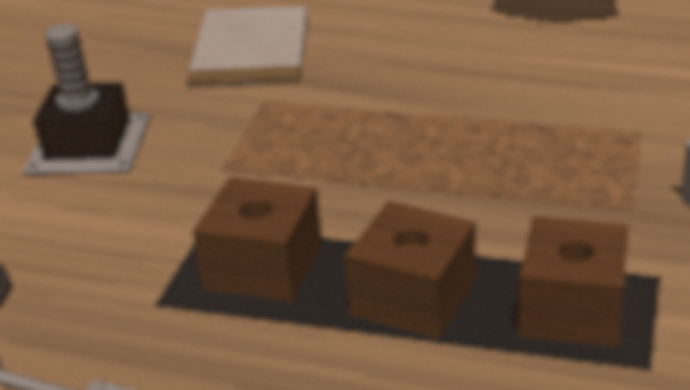

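View pics/crop2.png

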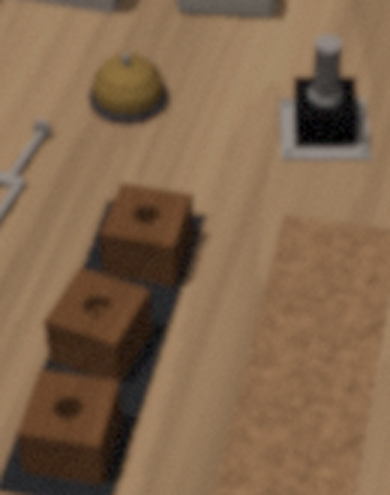

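The crops show three upright brown blocks with dark bores. The rays give bores at about L (616,97), M (628,-20) and R (620,-139), and the gauge at about (502,-344). Next I move above the gauge with the jaws along world x, then refine with the wrist camera.

```bash
cat >> h.py <<'E'
def go(x,y,z,yaw=90):
    s=r.get_state(); R0=R.from_rotvec(s['ee_rot']); a=np.radians(yaw)
    Rt=R.from_matrix(np.array([[np.cos(a),np.sin(a),0],[np.sin(a),-np.cos(a),0],[0,0,-1]]).T)
    d=R0.inv().apply(np.array([x,y,z])-s['position'])/10; t=np.degrees((R0.inv()*Rt).as_rotvec())
    print('pos',s['position'].round(1),'-> row',d.round(2),t.round(1),'n>=',np.ceil(max(np.linalg.norm(d)/6.25,np.linalg.norm(t)/10.7)))
E
python3 -c "
from h import *
go(502,-330,220)"
```

```text
pos [ 166.5 -550.2  231.1] -> row [ 38.49 -11.36   1.12] [ -0.   -0.  -73.2] n>= 7.0
```

Request:
step_arm:
  rows: [5, -1.5, 0, 0, 0, -8, 10, -3, 0, 0, 0, -18, 15, -4.5, 0.5, 0, 0, -28, 20, -6, 0.5, 0, 0, -38, 25, -7.5, 0.8, 0, 0, -48, 30, -9, 1, 0, 0, -57, 34, -10, 1.1, 0, 0, -66, 37, -10.9, 1.1, 0, 0, -71, 38.5, -11.4, 1.1, 0, 0, -73.2, 38.5, -11.4, 1.1, 0, 0, -73.2, 38.5, -11.4, 1.1, 0, 0, -73.2, 38.5, -11.4, 1.1, 0, 0, -73.2]
  hand: 1
  grip_force: 60

```text
time: 1.85
position: [501.1, -330.5, 220.3]
ee_rot: [-2.223, -2.22, 0.0]
ft_force: [-0.6, -0.1, 0.9]
gripper_width: 1.002
```

```bash
python3 - <<'E'
from h import *
s=r.get_state();print(s['position'],s['qpos'])
w=snap('wrist','w1.png');print(w['xyz'],rot(w).as_matrix()[:,2])
print(proj(w,[[502,-344,114],[616,97,55],[628,-20,55],[620,-139,55]]))
E
```

```text
[ 501.07271822 -330.47668956  220.26723595] [-6.88685557e-01  4.33181569e-01  1.36632475e-01  1.27459194e+00
 -3.84386022e-05  8.83613525e-01]
[ 500.67405352 -250.27395451  362.98135415] [-0.00144392 -0.31180833 -0.95014393]
[[ 285.12917212  221.68359012]
 [ 500.91375317 -601.35767383]
 [ 484.19918959 -291.89222247]
 [ 444.65420487  -66.89392013]]
```

View pics/w1.png

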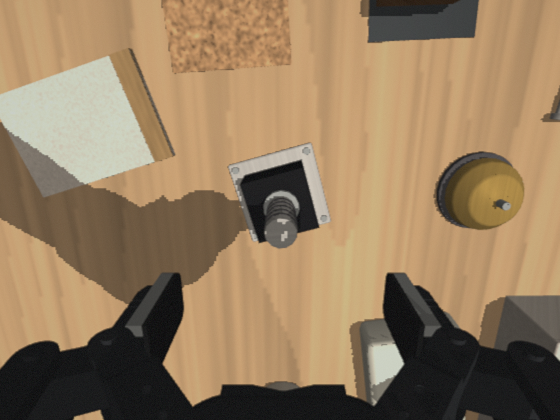

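The wrist view shows the gauge's top at (281,234) with its collar near (281,203). The cork's right end runs from (173,73) to (291,65), and the bell is well clear at (482,190).

```bash
python3 - <<'E'
from h import *
w=r.camera('wrist')
print('top',ray(w,(281,234.5),114), 'holder top corners',)
print('collar',ray(w,(281.5,205),52))
print('foot',ray(w,[(229,164),(309,144),(329,223)],6))
print('cork',ray(w,[(173,73),(291,65)],0),'mat',ray(w,[(368,42),(474,38)],0))
print('bell',ray(w,[(482,190)],30))
E
```

```text
top [[ 498.9336303 -354.4695341  114.       ]] holder top corners
collar [[ 499.04779578 -350.59808126   52.        ]]
foot [[ 444.60907181 -320.80516375    6.        ]
 [ 526.91887818 -300.36140949    6.        ]
 [ 550.63285738 -386.17911278    6.        ]]
cork [[ 393.66694968 -232.4066389     0.        ]
 [ 508.33403671 -225.37210585    0.        ]] mat [[ 581.15119142 -205.25756438    0.        ]
 [ 680.92925029 -201.98536644    0.        ]]
bell [[ 696.97943352 -342.39444701   30.        ]]
```

Request:
step_arm:
  rows: [-1, -0.1, 2, 0, 0, 0, -2.2, -0.2, 5, 0, 0, 0, -2.2, -0.2, 8, 0, 0, 0, -2.2, -0.2, 11, 0, 0, 0, -2.2, -0.2, 13.5, 0, 0, 0, -2.2, -0.2, 15, 0, 0, 0, -2.2, -0.2, 15.4, 0, 0, 0, -2.2, -0.2, 15.4, 0, 0, 0, -2.2, -0.2, 15.4, 0, 0, 0]
  hand: 1

```text
time: 3.08
position: [500.0, -352.9, 67.5]
ee_rot: [2.221, 2.219, 0.0]
ft_force: [-0.6, -0.1, -0.6]
gripper_width: 0.997
```

Request:
step_arm:
  rows: [0, 0, 0, 0, 0, 0, 0, 0, 0, 0, 0, 0, 0, 0, 0, 0, 0, 0, 0, 0, 0, 0, 0, 0, 0, 0, 0, 0, 0, 0, 0, 0, 0, 0, 0, 0, 0, 0, 0, 0, 0, 0, 0, 0, 0, 0, 0, 0]
  hand: -1
  grip_force: 60

```text
time: 4.08
position: [499.9, -353.0, 67.7]
ee_rot: [2.221, 2.219, 0.0]
ft_force: [-1.8, 1.0, 4.7]
gripper_width: 0.287
```

```bash
python3 - <<'E'
from h import *
s=r.get_state();print(s['position'],s['ft_force'],s['gripper_width'],s['ee_rot'])
E
```

```text
[ 499.94629136 -352.98572199   67.70384434] [-1.75285513  0.97769799  4.67674009] 0.2867020916562626 [2.22121787e+00 2.21879958e+00 8.79201231e-05]
```

Request:
step_arm:
  rows: [0, 0, -1, 0, 0, 0, 0, 0, -3, 0, 0, 0, 0, 0, -6, 0, 0, 0, 0, 0, -9, 0, 0, 0, 1, 1, -11, 0, 0, 0, 4, 4, -11, 0, 0, 0, 7.5, 7.5, -11, 0, 0, 0, 9.5, 9.5, -11, 0, 0, 0, 10, 10, -11, 0, 0, 0, 10, 10, -11, 0, 0, 0, 10, 10, -11, 0, 0, 0]

```text
time: 5.45
position: [599.1, -253.9, 177.6]
ee_rot: [2.223, 2.218, -0.001]
ft_force: [0.8, 1.4, -2.2]
gripper_width: 0.289
```

```bash
python3 - <<'E'
from h import *
s=r.get_state();print(s['position'],s['ft_force'],s['gripper_width'])
w=snap('wrist','w2.png');print(proj(w,[[620,-139,55],[628,-20,55],[600,-253,170],[600,-253,108]]))
E
```

```text
[ 599.06813182 -253.87670129  177.63721195] [ 0.84575903  1.37364841 -2.17177177] 0.28899433629891136
[[ 313.66525856   38.77638922]
 [ 332.45480266 -185.71734897]
 [ 286.1965609   266.0090762 ]
 [ 285.30982829  220.61277259]]
```

View pics/w2.png

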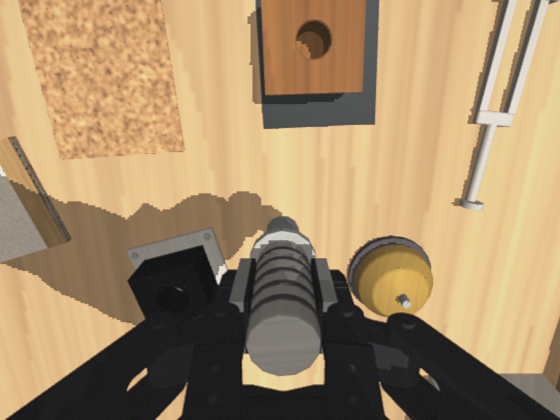

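The gauge is held and hangs straight. Bore R sits at (313,39), which is exactly where (620,-139) projects. I'll continue along the row to measure M and L.

Request:
step_arm:
  rows: [2, 0, 0, 0, 0, 0, 6, 0, 0, 0, 0, 0, 10, 0, 0, 0, 0, 0, 12, 0, 0, 0, 0, 0, 12, 0, 0, 0, 0, 0, 12, 0, 0, 0, 0, 0]

```text
time: 6.25
position: [599.5, -134.8, 177.6]
ee_rot: [2.223, 2.216, -0.001]
ft_force: [-0.3, 0.0, -2.7]
gripper_width: 0.291
```

```bash
cat >> h.py <<'E'
def bore(guess,f):
    w=snap('wrist',f); p=proj(w,[[*guess,55]])[0]; print('guess px',p)
    g=cv2.GaussianBlur(w['image'][:,:,0],(3,3),0); u,v=p.astype(int); q=30
    u0,v0=max(u-q,0),max(v-q,0); s=g[v0:v+q,u0:u+q]
    t,m=cv2.threshold(s,0,255,cv2.THRESH_BINARY_INV+cv2.THRESH_OTSU)
    cs,_=cv2.findContours(m,cv2.RETR_EXTERNAL,cv2.CHAIN_APPROX_NONE)
    for k in cs:
        if cv2.contourArea(k)>150:
            (x,y),rd=cv2.minEnclosingCircle(k); print('px',x+u0,y+v0,'r',rd,ray(w,(x+u0,y+v0),55)[0].round(1))
E
python3 - <<'E'
from h import *
print(r.get_state()['position']); bore((628,-20),'w3.png')
E
```

```text
[ 599.49847447 -134.8444338   177.63373275]
guess px [324.43042658  38.52517312]
px 327.0 34.5 r 19.448749542236328 [629.7 -17.5  55. ]
```

Request:
step_arm:
  rows: [2, 0, 0, 0, 0, 0, 6, 0, 0, 0, 0, 0, 10, 0, 0, 0, 0, 0, 12, 0, 0, 0, 0, 0, 12, 0, 0, 0, 0, 0, 12, 0, 0, 0, 0, 0]

```text
time: 7.05
position: [600.1, -16.1, 177.3]
ee_rot: [2.225, 2.214, -0.002]
ft_force: [0.2, 0.6, -2.3]
gripper_width: 0.285
```

```bash
python3 - <<'E'
from h import *
print(r.get_state()['position']); bore((616,97),'w4.png')
a=cv2.imread('pics/w3.png');b=cv2.imread('pics/w4.png')
cv2.imwrite('pics/w34.png',np.hstack([a[:230,150:550],b[:230,150:550]]))
E
```

```text
[600.09697718 -16.06074759 177.27949313]
guess px [305.86537626  41.21299794]
px 304.5 41.20270347595215 r 19.328535079956055 [615.1  97.   55. ]
```

View pics/w34.png

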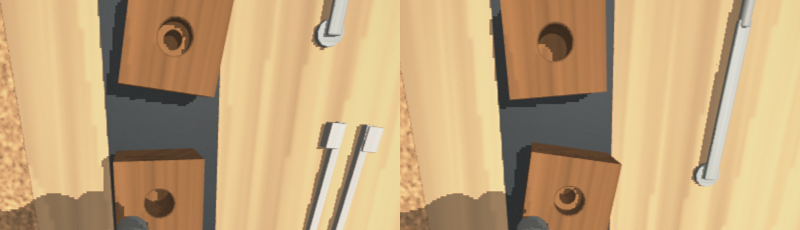

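The left crop shows M's bore with a visible inner ring, so the middle one is likely faulty; its outer centre is at about (324.5,37). The right crop shows L's bore at (304.5,41), a plain hole. Next I try L with the pin.

```bash
python3 -c "
from h import *
go(615,97,125)"
```

```text
pos [600.1 -16.3 177.3] -> row [11.35  1.42  5.2 ] [ 0.1  0.2 -0.3] n>= 3.0
```

Request:
step_arm:
  rows: [2, 0.3, 0, 0, 0, 0, 6, 0.8, 0, 0, 0, 0, 10, 1.3, 1, 0, 0, -0.3, 11.35, 1.4, 3, 0.1, 0.2, -0.3, 11.35, 1.4, 4.5, 0.1, 0.2, -0.3, 11.35, 1.4, 5.2, 0.1, 0.2, -0.3, 11.35, 1.4, 5.2, 0.1, 0.2, -0.3, 11.35, 1.4, 5.2, 0.1, 0.2, -0.3]

```text
time: 8.1
position: [615.3, 96.3, 125.8]
ee_rot: [2.223, 2.22, 0.002]
ft_force: [-0.2, -0.1, -1.4]
gripper_width: 0.289
```

```bash
python3 - <<'E'
from h import *
s=r.get_state();print(s['position'],s['ft_force']);go(615,97,100)
b=r.camera('side');a=r.camera('scene')
f=lambda c,x,y:cv2.resize(c['image'][y:y+100,x:x+100],(400,400),interpolation=cv2.INTER_CUBIC)
cv2.imwrite('pics/ins.png',np.hstack([f(a,265,165),f(b,190,170)])[:,:,::-1])
E
```

```text
[615.32959156  96.26583807 125.75229178] [-0.19545991 -0.07383666 -1.39099047]
pos [615.3  96.3 125.8] -> row [ 0.07 -0.04  2.58] [ 0.  -0.  -0.1] n>= 1.0
```

View pics/ins.png

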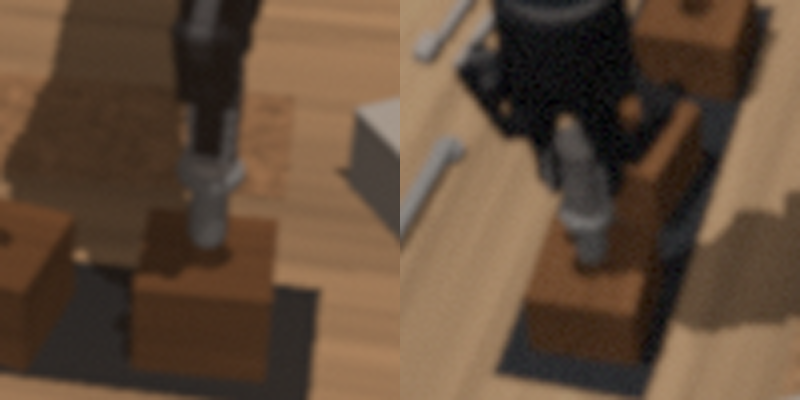

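Both views show the pin just above the bore of L and centred. I descend gently.

Request:
step_arm:
  rows: [0.05, 0, 0.5, 0, 0, 0, 0.05, 0, 1, 0, 0, 0, 0.05, 0, 1.5, 0, 0, 0, 0.05, 0, 2, 0, 0, 0, 0.05, 0, 2.5, 0, 0, 0, 0.05, 0, 2.5, 0, 0, 0]

```text
time: 8.95
position: [615.0, 97.0, 100.2]
ee_rot: [-2.222, -2.22, -0.001]
ft_force: [0.3, -1.1, -1.5]
gripper_width: 0.288
```

Request:
step_arm:
  rows: [0, 0, 0.5, 0, 0, 0, 0, 0, 1, 0, 0, 0, 0, 0, 1.5, 0, 0, 0, 0, 0, 1.9, 0, 0, 0, 0, 0, 1.9, 0, 0, 0]

```text
time: 9.57
position: [614.6, 97.0, 80.7]
ee_rot: [-2.222, -2.22, 0.0]
ft_force: [0.4, 0.9, -1.4]
gripper_width: 0.285
```

Request:
step_arm:
  rows: [0, 0, 0.2, 0, 0, 0, 0, 0, 0.35, 0, 0, 0, 0, 0, 0.5, 0, 0, 0, 0, 0, 0.5, 0, 0, 0]

```text
time: 10.07
position: [614.7, 97.0, 76.8]
ee_rot: [-2.222, -2.22, -0.0]
ft_force: [-3.0, -0.1, 5.5]
gripper_width: 0.288
```

L takes the pin to the collar with 5.5 N contact, so it is sound. I ease up 2 mm and slide it onto the cork.

Request:
step_arm:
  rows: [0, 0, -0.2, 0, 0, 0, 0, -0.5, -0.2, 0, 0, 0, -0.2, -1.5, -0.2, 0, 0, 0, -0.5, -3, -0.2, 0, 0, 0, -0.8, -4.5, -0.2, 0, 0, 0, -1.1, -6, -0.2, 0, 0, 0, -1.4, -7.5, -0.2, 0, 0, 0, -1.7, -9, -0.2, 0, 0, 0, -2, -10.5, -0.2, 0, 0, 0, -2.2, -12, -0.2, 0, 0, 0, -2.5, -13.5, -0.2, 0, 0, 0, -2.8, -15, -0.2, 0, 0, 0, -3.1, -16.5, -0.2, 0, 0, 0, -3.2, -17.2, -0.2, 0, 0, 0, -3.2, -17.5, -0.2, 0, 0, 0, -3.2, -17.5, -0.2, 0, 0, 0]

```text
time: 12.08
position: [439.0, 65.2, 78.5]
ee_rot: [-2.221, -2.22, 0.001]
ft_force: [-0.3, -0.3, -2.3]
gripper_width: 0.289
```

```bash
python3 - <<'E'
from h import *
s=r.get_state();print(s['position'],s['ft_force']);go(440,65,78)
b=r.camera('side');a=r.camera('scene')
f=lambda c,x,y:cv2.resize(c['image'][y:y+150,x:x+150],(400,400),interpolation=cv2.INTER_CUBIC)
cv2.imwrite('pics/slid.png',np.hstack([f(a,200,120),f(b,230,140)])[:,:,::-1])
E
```

```text
[439.04351944  65.21650093  78.53994917] [-0.29773677 -0.30997505 -2.28079864]
pos [439.   65.2  78.5] -> row [-0.02  0.1   0.05] [-0.1 -0.  -0. ] n>= 1.0
```

View pics/slid.png

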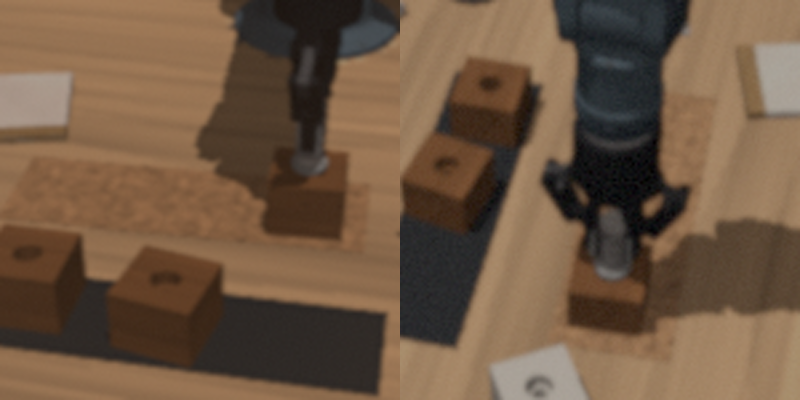

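L stands upright on the cork in both views, clear of the white look-alike. I withdraw and go to M.

Request:
step_arm:
  rows: [0, 0, -1, 0, 0, 0, 0, 0, -3, 0, 0, 0, 0, 0, -5, 0, 0, 0, -0.5, 1, -6, 0, 0, 0, -2, 4, -6, 0, 0, 0, -4, 9, -6, 0, 0, 0, -6, 14, -6, 0, 0, 0, -8, 18, -6, 0, 0, 0, -8.5, 18.9, -5.5, 0, 0, 0, -8.5, 18.9, -5, 0, 0, 0, -8.5, 18.9, -5, 0, 0, 0, -8.5, 18.9, -5, 0, 0, 0]

```text
time: 13.68
position: [627.1, -19.2, 128.4]
ee_rot: [-2.22, -2.22, 0.002]
ft_force: [-0.2, 0.5, -2.1]
gripper_width: 0.291
```

```bash
python3 - <<'E'
from h import *
s=r.get_state();print(s['position'],s['ft_force']);go(628.5,-19,103)
E
```

```text
[627.10219275 -19.18252853 128.37828723] [-0.15200646  0.4728095  -2.10099118]
pos [627.1 -19.2 128.4] -> row [0.02 0.15 2.54] [-0.1 -0.   0. ] n>= 1.0
```

Request:
step_arm:
  rows: [0, 0.15, 0.3, 0, 0, 0, 0, 0.15, 0.8, 0, 0, 0, 0, 0.15, 1.3, 0, 0, 0, 0, 0.15, 1.8, 0, 0, 0, 0, 0.15, 2.2, 0, 0, 0, 0, 0.15, 2.4, 0, 0, 0, 0, 0.15, 2.4, 0, 0, 0]

```text
time: 14.55
position: [628.5, -19.2, 104.2]
ee_rot: [-2.22, -2.22, 0.002]
ft_force: [0.0, -0.5, -1.8]
gripper_width: 0.291
```

Request:
step_arm:
  rows: [0, 0, 0.15, 0, 0, 0, 0, 0, 0.3, 0, 0, 0, 0, 0, 0.45, 0, 0, 0, 0, 0, 0.45, 0, 0, 0]

```text
time: 15.05
position: [628.8, -19.2, 101.6]
ee_rot: [-2.221, -2.221, 0.0]
ft_force: [-3.1, 0.5, 7.9]
gripper_width: 0.29
```

Stopped at a pin depth of 15 mm with about 10 N, so M is faulty. I hold briefly, then withdraw towards R.

Request:
step_arm:
  rows: [0, 0, 0.2, 0, 0, 0, 0, 0, 0.2, 0, 0, 0]

```text
time: 15.3
position: [628.8, -19.2, 101.5]
ee_rot: [2.221, 2.222, 0.001]
ft_force: [-3.3, 0.7, 8.7]
gripper_width: 0.289
```

Request:
step_arm:
  rows: [0, 0, -0.5, 0, 0, 0, 0, 0, -1.5, 0, 0, 0, 0, 0, -2.8, 0, 0, 0, -1, 0, -3, 0, 0, 0, -4, -0.3, -3, 0, 0, 0, -8, -0.6, -3, 0, 0, 0, -11, -0.8, -3, 0, 0, 0, -12, -0.85, -3, 0, 0, 0, -12, -0.85, -3, 0, 0, 0, -12, -0.85, -3, 0, 0, 0]

```text
time: 16.55
position: [620.3, -138.1, 131.4]
ee_rot: [-2.22, -2.222, -0.001]
ft_force: [-0.2, 0.1, -1.6]
gripper_width: 0.289
```

```bash
python3 - <<'E'
from h import *
s=r.get_state();print(s['position'],s['ft_force']);go(620.2,-139,100)
E
```

```text
[ 620.3156269  -138.13259574  131.41098051] [-0.20540167  0.07061631 -1.62521327]
pos [ 620.3 -138.1  131.4] -> row [-0.09 -0.01  3.14] [ 0.  -0.1  0.1] n>= 1.0
```

Request:
step_arm:
  rows: [-0.05, 0, 0.6, 0, 0, 0, -0.1, 0, 1.2, 0, 0, 0, -0.1, 0, 1.8, 0, 0, 0, -0.1, 0, 2.4, 0, 0, 0, -0.1, 0, 2.7, 0, 0, 0, -0.1, 0, 2.7, 0, 0, 0]

```text
time: 17.3
position: [620.1, -139.1, 104.1]
ee_rot: [-2.219, -2.222, -0.001]
ft_force: [-0.3, -0.0, -1.1]
gripper_width: 0.29
```

Request:
step_arm:
  rows: [0, 0, 0.3, 0, 0, 0, 0, 0, 0.6, 0, 0, 0, 0, 0, 1, 0, 0, 0, 0, 0, 1.5, 0, 0, 0, 0, 0, 2, 0, 0, 0, 0, 0, 2.4, 0, 0, 0, 0, 0, 2.4, 0, 0, 0]

```text
time: 18.18
position: [619.7, -138.9, 79.5]
ee_rot: [-2.219, -2.221, 0.0]
ft_force: [-0.6, 0.4, -2.6]
gripper_width: 0.289
```

Request:
step_arm:
  rows: [0, 0, 0.2, 0, 0, 0, 0, 0, 0.35, 0, 0, 0, 0, 0, 0.5, 0, 0, 0, 0, 0, 0.5, 0, 0, 0]

```text
time: 18.68
position: [619.8, -139.0, 76.7]
ee_rot: [-2.22, -2.222, -0.001]
ft_force: [-4.5, 0.8, 9.5]
gripper_width: 0.287
```

R takes the pin to the collar with about 9 N contact, so it is sound. I slide it to the cork.

Request:
step_arm:
  rows: [0, 0, -0.2, 0, 0, 0, 0, -0.5, -0.2, 0, 0, 0, -0.2, -1.5, -0.2, 0, 0, 0, -0.4, -3, -0.2, 0, 0, 0, -0.6, -4.5, -0.2, 0, 0, 0, -0.8, -6, -0.2, 0, 0, 0, -1, -7.5, -0.2, 0, 0, 0, -1.2, -9, -0.2, 0, 0, 0, -1.4, -10.5, -0.2, 0, 0, 0, -1.6, -12, -0.2, 0, 0, 0, -1.8, -13.5, -0.2, 0, 0, 0, -2, -15, -0.2, 0, 0, 0, -2.1, -16.3, -0.2, 0, 0, 0, -2.1, -17, -0.2, 0, 0, 0, -2.1, -17.2, -0.2, 0, 0, 0, -2.1, -17.2, -0.2, 0, 0, 0]

```text
time: 20.68
position: [447.3, -160.0, 78.4]
ee_rot: [-2.219, -2.222, 0.0]
ft_force: [-0.6, 0.0, -2.1]
gripper_width: 0.289
```

Request:
step_arm:
  rows: [0, 0, -1, 0, 0, 0, 0, 0, -3, 0, 0, 0, 0, 0, -5, 0, 0, 0, 0, 0, -7, 0, 0, 0, -4, 1, -7, 0, 0, 0, -9, 2.5, -7, 0, 0, 0, -14, 4, -7, 0, 0, 0, -18, 5, -7, 0, 0, 0, -19, 5.2, -7, 0, 0, 0, -19, 5.2, -7, 0, 0, 0, -19, 5.2, -7, 0, 0, 0]

```text
time: 22.05
position: [499.2, -348.5, 148.2]
ee_rot: [-2.217, -2.222, 0.0]
ft_force: [-0.2, 0.2, -2.1]
gripper_width: 0.288
```

```bash
python3 - <<'E'
from h import *
s=r.get_state();print(s['position'],s['ft_force'],s['gripper_width']);go(499.9,-353,78)
b=r.camera('side');a=r.camera('scene')
f=lambda c,x,y:cv2.resize(c['image'][y:y+200,x:x+200],(400,400),interpolation=cv2.INTER_CUBIC)
cv2.imwrite('pics/back.png',np.hstack([f(a,120,90),f(b,200,80)])[:,:,::-1])
E
```

```text
[ 499.22269678 -348.48337815  148.1993388 ] [-0.15287769  0.17115888 -2.14383214] 0.2880227873290344
pos [ 499.2 -348.5  148.2] -> row [-0.47  0.08  7.02] [-0.1 -0.1  0.1] n>= 2.0
```

View pics/back.png

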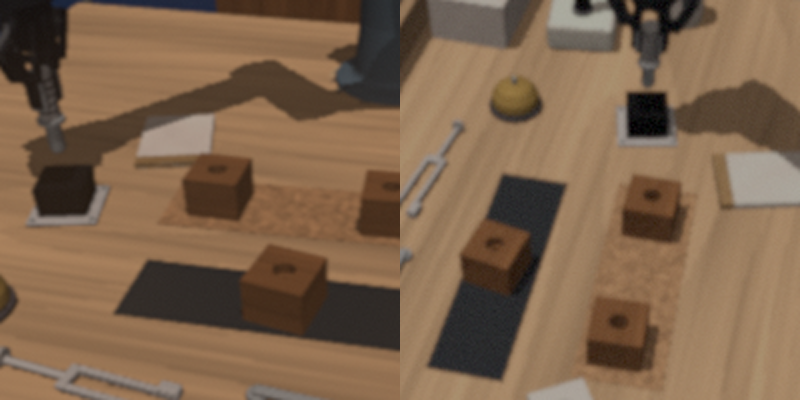

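Both sound stands are upright on the cork and M is in the row. The gauge is above the holder, so I lower it to where it was picked up.

Request:
step_arm:
  rows: [-0.2, 0, 0, 0, 0, 0, -0.45, 0.07, 1, 0, 0, 0, -0.45, 0.07, 2.5, 0, 0, 0, -0.45, 0.07, 4, 0, 0, 0, -0.45, 0.07, 5.5, 0, 0, 0, -0.45, 0.07, 6.8, 0, 0, 0, -0.45, 0.07, 7.2, 0, 0, 0, -0.45, 0.07, 7.2, 0, 0, 0]

```text
time: 23.15
position: [499.8, -352.9, 76.1]
ee_rot: [-2.217, -2.222, 0.0]
ft_force: [-0.5, 0.2, -2.2]
gripper_width: 0.292
```

Request:
step_arm:
  rows: [0, 0, 0.3, 0, 0, 0, 0, 0, 0.5, 0, 0, 0, 0, 0, 0.7, 0, 0, 0, 0, 0, 0.8, 0, 0, 0, 0, 0, 0.8, 0, 0, 0]

```text
time: 23.78
position: [499.7, -352.8, 68.0]
ee_rot: [-2.217, -2.222, 0.0]
ft_force: [0.6, -0.1, -2.1]
gripper_width: 0.294
```

Request:
step_arm:
  rows: [0, 0, 0.05, 0, 0, 0, 0, 0, 0.1, 0, 0, 0]

```text
time: 24.02
position: [499.9, -352.9, 67.8]
ee_rot: [-2.217, -2.222, 0.0]
ft_force: [-2.0, 1.8, 5.7]
gripper_width: 0.29
```

Request:
step_arm:
  rows: [0, 0, 0, 0, 0, 0, 0, 0, 0, 0, 0, 0, 0, 0, 0, 0, 0, 0, 0, 0, 0, 0, 0, 0, 0, 0, 0, 0, 0, 0, 0, 0, 0, 0, 0, 0, 0, 0, 0, 0, 0, 0]
  hand: 1

```text
time: 24.9
position: [499.9, -352.9, 67.7]
ee_rot: [-2.217, -2.222, 0.0]
ft_force: [-0.3, 0.3, 0.0]
gripper_width: 1.004
```

Request:
step_arm:
  rows: [0, 0, -1, 0, 0, 0, 0, 0, -3, 0, 0, 0, 0, 0, -6, 0, 0, 0, 0, 0, -10, 0, 0, 0, 0, 0, -14, 0, 0, 0, 0, 0, -15, 0, 0, 0, 0, 0, -15, 0, 0, 0, 0, 0, -15, 0, 0, 0]

```text
time: 25.9
position: [499.4, -352.5, 216.0]
ee_rot: [-2.215, -2.22, 0.001]
ft_force: [0.0, 0.2, -0.5]
gripper_width: 1.001
```

```bash
python3 - <<'E'
from h import *
s=r.get_state();print(s['position'],s['ft_force'],s['gripper_width'])
w=r.camera('wrist');a=r.camera('scene')
for P in ([499.7,-352.8,114],[499.7,-352.8,52]): print(proj(w,[P]))
x=cv2.resize(a['image'][120:280,120:350],(575,400),interpolation=cv2.INTER_CUBIC)
y=cv2.resize(w['image'][100:300,220:345],(225,400)[0:2] if 0 else (220,352),interpolation=cv2.INTER_CUBIC)
y=cv2.copyMakeBorder(y,0,48,0,0,cv2.BORDER_CONSTANT)
cv2.imwrite('pics/end.png',np.hstack([x,y])[:,:,::-1])
for n,p in (('L',(439,65)),('M',(628.8,-19.2)),('R',(447.3,-160))):
    b=r.camera('side'); print(n,proj(b,[[*p,55]]).round(1),proj(a,[[*p,55]]).round(1))
E
```

```text
[ 499.43734421 -352.51714805  216.03692674] [ 0.00382433  0.17575964 -0.53352219] 1.000895377100201
[[284.79141518 207.30915368]]
[[284.75815422 186.08780538]]
L [[309.3 240.8]] [[315.4 182.8]]
M [[247.2 201.7]] [[261.1 224.4]]
R [[326.1 177.7]] [[228.2 174.2]]
```

View pics/end.png

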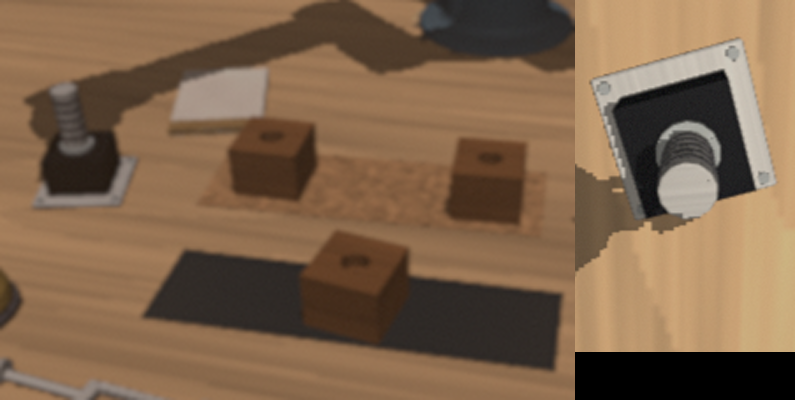

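The last picture shows the gauge seated in its holder with its collar on the block, the left and right stands upright on the cork, and the middle one in the row. The gripper is open and clear, so I hand in.

```bash
python3 -c "
from h import *
print(r.hand_in())"
```

```text
the job is handed in; nothing more can be done
None
```

I tried the gauge in all three bores, left to right. The left and right stands took the pin to the collar, with 5–10 N of contact, and I slid both onto the cork mat. The middle stand stopped the pin 15 mm in under about 10 N, so I left it in the row.

At hand-in (25.9 s) the gauge was released in its holder at the height and place I took it from, and the gripper was open and clear above it. By my measurements the two stands sit about 110–120 mm either side of the cork's centre and near its middle front to back. The last pictures showed all three stands upright. No check failed or disagreed. I did not re-measure the objects to be left alone, but none looked disturbed where the pictures showed them.

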